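Slide the limewood blank up the taper ramp to its stop

ROBOT

A 6-joint arm with a two-finger parallel gripper is mounted at the origin on a cart in front of the work surface, level with it; the furniture and walls round the work are solid. World frame = base frame: x ahead of the robot, y to its left, z up, the work surface at z = 0. Lengths are in m, angles in rad, forces in N, time in s.
With the tool pointing down it reaches from about 0.35 to 0.95 m from the base axis. Payload 17.4 kg.
Tool frame: the origin (TCP) lies on the centre line of the jaws, within the pads' length; the fingertips stand 14 mm ahead of it and the grasp point (between the pads) lies 5 mm behind it (ctrl.tip_extent is the distance from the TCP to the fingertips, in m); z points along the fingers, y is the line along which they close (so a half turn about z gives the same grasp; the last joint's range is limited). The gripper opens to 93 mm and grips with 3 to 60 N. Pads are 15 mm wide; open, the fingers measure 128 mm over their backs; the gripper's body (75 mm by 188 mm) begins 65 mm behind the grasp point.
Start: joints at [1.276, 0.116, 1.442, -0, 1.584, -0.038], TCP at [0.171, 0.653, 0.233] pointing down, gripper open.
Joint ranges: [-2.83, 2.83], [-0.83, 2.19], [0.07, 2.5], [-1.14, 4.28], [0.01, 3], [-2.97, 2.97]. Speed limits (rad/s): [1.89, 1.89, 2.22, 3.14, 3.14, 3.14].

INTERFACE

Orientations are given as a rotation vector (axis times angle).
In Python, from cell import ctrl, optics gives the robot as it stands.
- The arm moves only by the tool servo_tool, never from a script. Its arguments are lists of equal length, an entry for each row: "delta_pos": the shift along the world's x, y, z normalised to -1 to 1, where 1 is 0.15 m, a list of three; "rotation": the turn, a rotation vector about the world's x, y, z normalised to -1 to 1, where 1 is pi rad, a list of three; "jaw": the closure, from -1 (fully open) to 1 (shut). In form: {"delta_pos": [[x, y, z], ...], "rotation": [[wx, wy, wz], ...], "jaw": [jaw, ...]}. A call has 1 to 20 rows; each row is the pose to reach, as a shift and turn from the pose commanded when the call began, turning the shorter way round; what a row does not reach only later rows make up. A row lasts 1/12 s, in which the tool goes at most 41.7 mm and 7.16 degrees, less where a joint would pass 70% of its speed; a pose out of reach is approached as far as the arm can. A call with a number of a shift or a turn outside -1 to 1 is refused whole. A call with a gripper value outside its range is refused whole. The fingers move at their own pace and stop on an object; "newtons" is the grip in N (left out, the last holds). Time passes only in rows, so rows that repeat a pose let the fingers close. It gives the time, the measured TCP pose, the force, the opening and the grip force at its end, in the units of the state.
- ctrl.sense(): the state, without advancing time (a new reading comes with each control period).
- optics.capture(name): name is "scene" or "top"; returns a dict with "image" (384x512x3 uint8, red, green, blue), "z_map" (384x512 float32, m along the optical axis (not along the pixel's ray), 0 where there is no reading), "fov_y" (degrees; the focal length in pixels is half the picture's height over the tangent of half this angle, whatever the lens; pixels are square), "cx", "cy" (the principal point, pixels), "pose" (4x4, takes a point from camera to world coordinates). Camera axes: x right, y up, looking along -z (the intrinsics and any distortion apply to the point x, -y, -z); pixel columns grow to the right and rows downward; lengths in m; the calibration is good to about 2 mm. A picture is of the moment at which its call begins.
- ctrl.finish_job(): hands the job in; it is judged then, once.
The state is a dict: "time_s": time; "joint_positions": joint angles; "joint_velocities": joint speeds; "joint_torque": joint torques, N m; "position": TCP position; "eef_rot": TCP orientation; "wrist_force": force on the tool from outside, world axes, zero at the start; "torque": the same for the moment, N m; "gripper_width": finger opening in m; "grip_force": force on a finger pad.
Only numpy, scipy, OpenCV 4.12 (cv2) and the standard library are available. Lean on these libraries where they do the work, as an engineer would, in place of code of your own. Each camera call takes 0.05 s, during which the arm holds its last target. There are 200 camera calls.

TASK

Two wooden blocks lie at the foot of the two-lane ramp board. Slide the longer, flatter one (the limewood blank) straight up the slope until its end rests against the stop batten at the top, and leave it lying there, flat and straight in the lane. Slide it all the way without lifting it off the board, and leave the shorter, thicker block in the other lane where it is.

Things in the scene. Friction and masses are not known exactly. Their poses are not given: they have to be found in the camera images.
- lime_blank: Pale limewood blank, a plain block 30 x 70 x 20 mm (x, y, z), 40 to 80 g. Origin at the centre of its underside, z up, y along its 70 mm length. Starts flat on the level landing of the ramp board, in either lane, with its length along the lane (within 5 degrees).
- beech_block: Browner beech block 25 x 50 x 25 mm (x, y, z), shorter and thicker than the blank. Origin at the centre of its underside, y along its 50 mm length. Lies the same way on the landing in the other lane; leave it there.
- ramp_board: Plywood ramp board fixed to the bench, 300 x 146 mm, rising roughly to the robot's right. Origin on the bench under the foot of the slope, midway across; x level uphill, y across, z up. Level landing: x -125 to 0 mm, 12 mm above the bench, flush with the 9 degree slope after it. Two lanes 44 mm wide along x, centred at y = +34 and -34 mm, between strips 6 mm high; open at the landing end.
- ramp_deck: The sloping part of the ramp board, fixed to it. Origin on its surface at the foot of the slope (12 mm above the bench), midway across; x up along the slope, y across, z square off the surface. A dark stop batten, 22 mm thick, 26 mm high, with three brass screws, crosses both lanes at the top, its near face at x = 140 mm. Friction holds a block on the slope: it does not slide back.
There are look-alikes about, which are no part of the job. Leave any purple look-alike of the lime_blank alone.

How it is judged:
By the outcome, as a careful person would: the job done as asked, in the order asked, and still so for the second after the job is handed in, with the robot touching nothing.
It also fails if it takes over 35 s, if anything falls off the work surface, if the arm or the gripper's body presses on something with over 40 N, if the wrist force passes 120 N, or if a joint passes its speed limit or range.

## Working session

There is one attempt and no reset: what is moved stays moved. The work goes in short steps, Python scripts to look and compute and a tool call to move; the robot and the scene stay as the last step left them, time stands still between calls to the robot, and variables do not carry over. Pictures are saved under pics/ and viewed, at most 10 in all, crops included, and the job is handed in when it is done.

Besides the shell and the picture viewer there is one more tool, called after "Request:" as a command line: name --argument value ..., lists and objects as JSON in quotes. servo_tool: Moves the arm, as the interface text tells. Scaled input: -1 to 1 covers 0.15 m each way for a shift and pi rad each way for a turn. Its arguments: {"type":"object","properties":{"delta_pos":{"type":"array"},"rotation":{"type":"array"},"jaw":{"type":"array"},"newtons":{"type":"number"}},"required":["delta_pos","rotation","jaw"]}

```bash
mkdir -p pics; python3 - <<'E'
from cell import ctrl, optics
import cv2,numpy as np
for n in("scene","top"):
    c=optics.capture(n); np.savez(f"{n}0.npz",**c); cv2.imwrite(f"pics/{n}0.png",c["image"][:,:,::-1])
    print(n,c["fov_y"],c["cx"],c["cy"],c["pose"].round(3).tolist(),[k for k in c])
print({k:np.round(v,3).tolist() for k,v in ctrl.sense().items()})
E
```

```text
scene 42.9648006010049 264.1000160338169 191.0430747027419 [[-0.874, 0.363, -0.322, 0.333], [-0.485, -0.675, 0.556, 0.783], [-0.016, 0.642, 0.766, 0.731], [0.0, 0.0, 0.0, 1.0]] ['image', 'z_map', 'fov_y', 'cx', 'cy', 'pose']
top 56.64147608113967 257.87791161149016 186.0429000996801 [[-0.019, 0.99, -0.136, 0.496], [-1.0, -0.017, 0.017, 0.307], [0.014, 0.137, 0.991, 0.891], [0.0, 0.0, 0.0, 1.0]] ['image', 'z_map', 'fov_y', 'cx', 'cy', 'pose']
{'time_s': 0.1, 'joint_positions': [1.276, 0.116, 1.442, -0.0, 1.584, -0.038], 'joint_velocities': [0.001, -0.001, -0.002, 0.0, 0.001, 0.002], 'joint_torque': [0.002, -72.291, -62.387, 0.078, 0.023, -0.0], 'position': [0.171, 0.653, 0.232], 'eef_rot': [-0.402, -3.116, 0.002], 'wrist_force': [0.47, -0.854, -0.338], 'torque': [0.024, -0.014, -0.033], 'grip_force': 0.0, 'gripper_width': 0.093}
```

View pics/scene0.png

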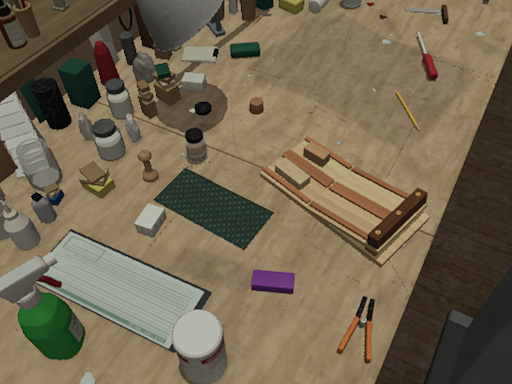

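View pics/top0.png

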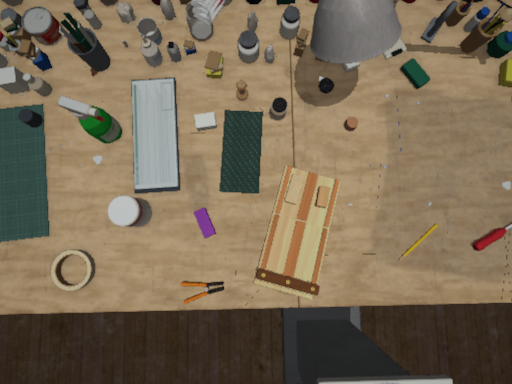

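The scene picture shows the ramp at about (345,195), with the pale blank at (292,175) in the near lane and the beech block at (317,153). In the top picture the blank is at (294,188), the beech block at (322,196) and the batten at (287,281). A purple look-alike lies off the board. Next I'll measure.

```bash
cat > h.py <<'E'
import numpy as np,cv2
def ld(n): return dict(np.load(n))
def ray(c,u,v):
    f=192/np.tan(np.radians(float(c["fov_y"]))/2)
    d=np.array([(u-c["cx"])/f,-(v-c["cy"])/f,-1.]); P=c["pose"]
    return P[:3,3],P[:3,:3]@d
def plane(c,u,v,z):
    o,d=ray(c,u,v); return o+d*(z-o[2])/d[2]
def dep(c,u,v):
    o,d=ray(c,u,v); return o+d*float(c["z_map"][int(round(v)),int(round(u))])
def proj(c,p):
    f=192/np.tan(np.radians(float(c["fov_y"]))/2); q=c["pose"][:3,:3].T@(np.array(p)-c["pose"][:3,3])
    return c["cx"]+f*q[0]/-q[2], c["cy"]-f*q[1]/-q[2]
def tri(c1,p1,c2,p2):
    A=np.zeros((3,3));b=np.zeros(3)
    for c,p in((c1,p1),(c2,p2)):
        o,d=ray(c,*p); d/=np.linalg.norm(d); M=np.eye(3)-np.outer(d,d);A+=M;b+=M@o
    return np.linalg.solve(A,b)
E
python3 - <<'E'
from h import *
s,t=ld("scene0.npz"),ld("top0.npz")
for n,c,ps in(("s",s,[(292,175),(317,153),(398,218),(275,250),(340,206),(380,197)]),("t",t,[(294,188),(322,196),(287,281),(245,260),(286,240),(313,240),(330,350)])):
    for p in ps: print(n,p,dep(c,*p).round(3))
print(proj(t,(.171,.653,.233)),proj(s,(.171,.653,.233)))
a=cv2.resize(t["image"][155:305,235:355,::-1],None,fx=4,fy=4,interpolation=cv2.INTER_CUBIC)
b=cv2.resize(s["image"][125:265,250:440,::-1],None,fx=4,fy=4,interpolation=cv2.INTER_CUBIC)
cv2.imwrite("pics/a.png",a);cv2.imwrite("pics/b.png",b)
E
```

```text
s (292, 175) [0.6   0.215 0.032]
s (317, 153) [0.581 0.143 0.037]
s (398, 218) [0.385 0.244 0.065]
s (275, 250) [ 0.558  0.363 -0.001]
s (340, 206) [0.491 0.232 0.02 ]
s (380, 197) [0.433 0.182 0.026]
t (294, 188) [0.608 0.205 0.032]
t (322, 196) [0.587 0.138 0.035]
t (287, 281) [0.392 0.231 0.062]
t (245, 260) [0.436 0.327 0.001]
t (286, 240) [0.483 0.227 0.021]
t (313, 240) [0.482 0.161 0.017]
t (330, 350) [ 0.11   0.055 -0.363]
(np.float64(51.40062021299218), np.float64(433.25705333602923)) (np.float64(522.5261961863621), np.float64(544.2529085444448))
```

View pics/a.png

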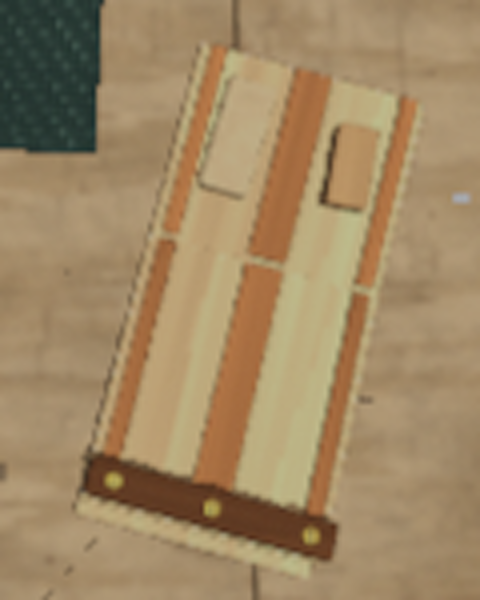

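View pics/b.png

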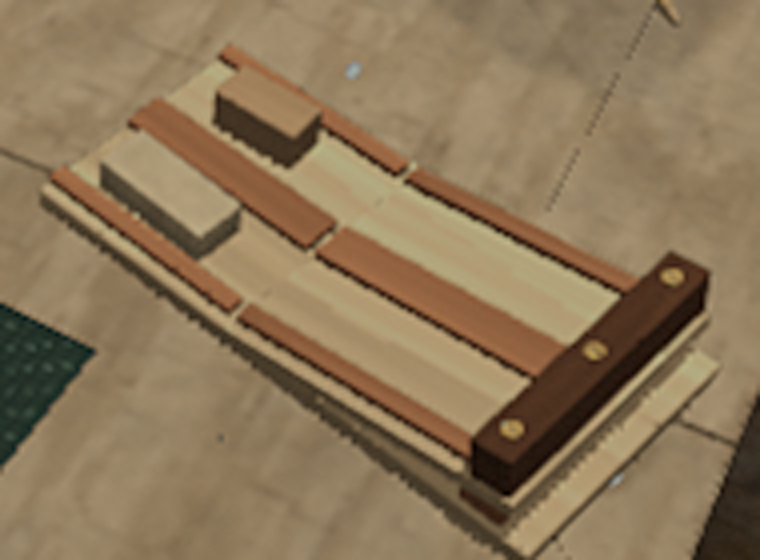

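Crop a shows the blank's top face at roughly (200-270, 75-190) and the batten's near edge running from (90,455) to (335,525). Crop b shows the blank upright and flat between the strips. The slope rises towards the robot (-x). I'll measure the lane axis, the batten and the block from masks in both views.

```bash
cat >> h.py <<'E'
def cloud(c):
    v,u=np.mgrid[0:384,0:512]; f=192/np.tan(np.radians(float(c["fov_y"]))/2)
    d=np.stack([(u-c["cx"])/f,-(v-c["cy"])/f,-np.ones_like(u,float)],-1)
    return c["pose"][:3,3]+(d@c["pose"][:3,:3].T)*c["z_map"][...,None]
def rect(m,X):
    m=cv2.morphologyEx(m.astype(np.uint8),cv2.MORPH_OPEN,np.ones((3,3),np.uint8))
    n,l,st,_=cv2.connectedComponentsWithStats(m); out=[]
    for i in range(1,n):
        if st[i,4]<60: continue
        p=X[l==i]; r=cv2.minAreaRect((p[:,:2]*1000).astype(np.float32))
        _,_,vt=np.linalg.svd(p[:,:2]-p[:,:2].mean(0),full_matrices=False)
        w=vt[0]*np.sign(-vt[0,0]); 
        out.append((st[i,4],p.mean(0).round(4),np.degrees(np.arctan2(w[1],w[0])).round(2),np.round(r[0],1),np.round(r[1],1),np.round(p[:,2].std(),4)))
    return out
E
python3 - <<'E'
from h import *
for n in("scene0.npz","top0.npz"):
    c=ld(n);X=cloud(c);hsv=cv2.cvtColor(c["image"],cv2.COLOR_RGB2HSV);H,S,V=[hsv[...,i].astype(int) for i in range(3)]
    roi=(X[...,0]>.34)&(X[...,0]<.7)&(X[...,1]>.08)&(X[...,1]<.32)&(X[...,2]>.005)
    print(n,[tuple(hsv[v,u]) for u,v in ([(292,175),(317,153),(340,206)] if n[0]=="s" else [(294,188),(322,196),(305,195),(286,240)])])
    print("strips");[print(*o) for o in rect(roi&(H<13)&(S>115)&(V>110),X)]
    print("batten");[print(*o) for o in rect(roi&(V<95)&(X[...,2]>.045),X)]
    print("tops");[print(*o) for o in rect(roi&(X[...,2]>.027)&(X[...,2]<.042)&(X[...,0]>.53),X)]
E
```

```text
scene0.npz [(np.uint8(19), np.uint8(79), np.uint8(175)), (np.uint8(16), np.uint8(108), np.uint8(165)), (np.uint8(19), np.uint8(91), np.uint8(177))]
strips
batten
1033 [0.3863 0.2414 0.0592] -107.06 [386.7 233.3] [145.8  24.9] 0.005
tops
320 [0.5824 0.1401 0.036 ] 168.82 [584.5 136.9] [27.9 52.5] 0.0032
449 [0.602  0.2075 0.0323] 162.74 [603.7 205.2] [31.8 71.6] 0.0016
top0.npz [(np.uint8(20), np.uint8(77), np.uint8(189)), (np.uint8(17), np.uint8(117), np.uint8(186)), (np.uint8(13), np.uint8(156), np.uint8(170)), (np.uint8(21), np.uint8(85), np.uint8(189))]
strips
batten
tops
340 [0.6049 0.2054 0.0315] 161.24 [605.6 205.2] [29.9 69.1] 0.0014
222 [0.5852 0.1379 0.0364] 168.05 [585.8 137.1] [25.3 50.3] 0.0019
```

```bash
python3 - <<'E'
from h import *
for n in("scene0.npz","top0.npz"):
    c=ld(n);X=cloud(c);hsv=cv2.cvtColor(c["image"],cv2.COLOR_RGB2HSV);H,S,V=[hsv[...,i].astype(int) for i in range(3)]
    roi=(X[...,0]>.34)&(X[...,0]<.7)&(X[...,1]>.08)&(X[...,1]<.32)&(X[...,2]>.005)
    print(n,"strips");[print(*o) for o in rect(roi&(H<16)&(S>125)&(V>95),X)]
    m=roi&(X[...,2]>.051)
    print("batten");[print(*o) for o in rect(m,X)]
    # lane slope: deck pixels
    d=np.array([np.cos(np.radians(163)),np.sin(np.radians(163))]); q=X[...,:2]-[.6047,.2052]; s=q@d; l=q@[-d[1],d[0]]
    for a in range(-60,240,20):
        k=(abs(l)<.010)&(s*1000>a)&(s*1000<a+20); print(a+10,np.median(X[k][:,2]).round(4),end="; ")
    k=(abs(l)<.02)&(X[...,2]>.051)&(s>.1); print("\nbatten s,z",np.percentile(s[k],[1,5,50,95,99]).round(4),np.percentile(X[k][:,2],[5,95]).round(4))
E
```

```text
scene0.npz strips
499 [0.5854 0.1721 0.0187] 162.82 [588.3 170.7] [ 24.5 120.2] 0.0013
96 [0.5388 0.1224 0.0191] 165.33 [538.3 122. ] [47.8 21.2] 0.003
231 [0.6052 0.2303 0.0185] 163.69 [605.1 227.7] [ 16.8 117.9] 0.0015
245 [0.4431 0.1506 0.0296] 163.39 [446.9 149. ] [ 12.6 125.3] 0.0057
628 [0.4628 0.2089 0.0293] 162.73 [467.7 206.6] [ 26.8 130.1] 0.0059
302 [0.4783 0.2684 0.0297] 163.12 [480.7 267.3] [ 11.7 129.9] 0.0059
batten
1032 [0.3866 0.2372 0.0608] -106.52 [386.6 232.3] [147.7  24.3] 0.003
-50 0.0127; -30 0.0328; -10 0.033; 10 0.0326; 30 0.0302; 50 0.0122; 70 0.0132; 90 0.0155; 110 0.0188; 130 0.0219; 150 0.0253; 170 0.0284; 190 0.0314; 210 0.0613; 230 0.0386; 
batten s,z [0.2052 0.2065 0.2188 0.2276 0.2283] [0.0534 0.064 ]
top0.npz strips
175 [0.6052 0.2306 0.0224] 162.21 [573.5 247.5] [ 30.9 193. ] 0.0659
440 [0.5887 0.172  0.0216] 160.36 [551.2 206.9] [ 70.  217.9] 0.0588
185 [0.5713 0.1153 0.0316] 146.07 [530.2 179.6] [ 80.  251.7] 0.1104
240 [0.4807 0.2674 0.0284] 163.32 [482.  266.8] [ 10.6 132.2] 0.0065
527 [0.4626 0.2092 0.0301] 163.42 [458.2 228.7] [118.2 128. ] 0.0381
227 [0.4447 0.1523 0.04  ] 164.12 [441.  213.4] [122.8 179.6] 0.0987
77 [0.3999 0.2637 0.0608] -100.49 [400.7 260.5] [36.8 13.3] 0.0014
batten
648 [0.3894 0.2313 0.0645] -107.84 [406.5 252.7] [197.1  71.7] 0.0564
-50 0.0111; -30 0.0316; -10 0.0311; 10 0.0316; 30 0.0304; 50 0.0114; 70 0.012; 90 0.0148; 110 0.0181; 130 0.0213; 150 0.0243; 170 0.0277; 190 0.0306; 210 0.0599; 230 0.0378; 
batten s,z [0.2033 0.2042 0.2143 0.2239 0.2253] [0.0581 0.0636]
```

```bash
python3 - <<'E'
from h import *
t=ld("top0.npz")
for p in[(355,20),(330,40),(380,45),(355,50),(279,104),(100,120),(125,210),(205,222),(326,86)]: print(p,dep(t,*p).round(3))
X=cloud(t);q=X[...,:2]-[.664,.187];r=np.hypot(q[...,0],q[...,1])
for R in(.1,.15,.2,.25): print(R,X[...,2][r<R].max().round(3))
E
```

```text
(355, 20) [0.866 0.122 0.315]
(330, 40) [0.853 0.158 0.274]
(380, 45) [0.836 0.069 0.284]
(355, 50) [0.829 0.114 0.281]
(279, 104) [0.808 0.239 0.067]
(100, 120) [0.749 0.633 0.143]
(125, 210) [0.556 0.584 0.113]
(205, 222) [0.53  0.422 0.023]
(326, 86) [0.877 0.11  0.012]
0.1 0.041
0.15 0.07
0.2 0.306
0.25 0.891
```

Request:
servo_tool --delta_pos '[[0.822,-0.777,0],[0.822,-0.777,0],[0.822,-0.777,0],[0.822,-0.777,0],[0.822,-0.777,0],[0.822,-0.777,0]]' --rotation '[[0,0,-0.012],[0,0,-0.012],[0,0,-0.012],[0,0,-0.012],[0,0,-0.012],[0,0,-0.012]]' --jaw '[1,1,1,1,1,1]' --newtons 10

```text
time_s: 0.6
position: [0.2962, 0.535, 0.2327]
eef_rot: [0.466, 3.107, 0.0]
wrist_force: [0.1, -0.2, -0.5]
gripper_width: 0.0578
grip_force: 0.0
```

Request:
servo_tool --delta_pos '[[0.822,-0.777,0],[0.822,-0.777,0],[0.822,-0.777,0],[0.822,-0.777,0],[0.822,-0.777,0],[0.822,-0.777,0]]' --rotation '[[0,0,0],[0,0,0],[0,0,0],[0,0,0],[0,0,0],[0,0,0]]' --jaw '[1,1,1,1,1,1]'

```text
time_s: 1.1
position: [0.4188, 0.4193, 0.2324]
eef_rot: [-0.464, -3.107, 0.0]
wrist_force: [0.2, -0.1, 0.3]
gripper_width: 0.0176
grip_force: 0.0
```

Request:
servo_tool --delta_pos '[[0.822,-0.777,0],[0.822,-0.777,0],[0.822,-0.777,0],[0.822,-0.777,0],[0.822,-0.777,0],[0.822,-0.777,0]]' --rotation '[[0,0,0],[0,0,0],[0,0,0],[0,0,0],[0,0,0],[0,0,0]]' --jaw '[1,1,1,1,1,1]'

```text
time_s: 1.6
position: [0.5417, 0.3036, 0.2321]
eef_rot: [-0.462, -3.106, 0.0]
wrist_force: [-0.6, -0.2, 0.2]
gripper_width: 0.0004
grip_force: 0.0
```

Request:
servo_tool --delta_pos '[[0.822,-0.777,-0.5],[0.822,-0.777,-0.5],[0.822,-0.777,-0.5],[0.822,-0.777,-0.8],[0.822,-0.777,-0.8],[0.822,-0.777,-0.8],[0.822,-0.777,-0.8],[0.822,-0.777,-0.8]]' --rotation '[[0,0,0],[0,0,0],[0,0,0],[0,0,0],[0,0,0],[0,0,0],[0,0,0],[0,0,0]]' --jaw '[1,1,1,1,1,1,1,1]'

```text
time_s: 2.27
position: [0.664, 0.1889, 0.1133]
eef_rot: [-0.459, -3.108, -0.001]
wrist_force: [-0.2, 0.8, -0.1]
gripper_width: 0.0002
grip_force: 0.0
```

```bash
python3 - <<'E'
from cell import ctrl, optics
from h import *
for n in("scene","top"):
    c=optics.capture(n); np.savez(f"{n}1.npz",**c)
    im=c["image"][110:290,220:460,::-1] if n=="scene" else c["image"][130:310,200:440,::-1]
    cv2.imwrite(f"pics/{n}1.png",cv2.resize(im,None,fx=3,fy=3,interpolation=cv2.INTER_CUBIC))
s=ctrl.sense();print({k:np.round(s[k],4).tolist() for k in("time_s","position","eef_rot","wrist_force","gripper_width")})
E
```

```text
{'time_s': 2.3667, 'position': [0.6644, 0.1888, 0.1148], 'eef_rot': [0.4576, 3.1058, 0.0019], 'wrist_force': [-0.0596, 1.0057, 0.1345], 'gripper_width': 0.0004}
```

View pics/scene1.png

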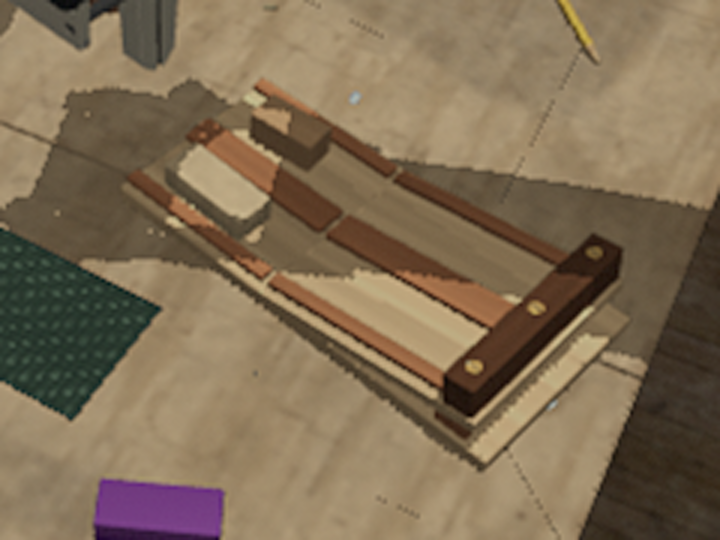

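The gripper's fingers appear at the top left of the crop, around (145,40), and its shadow falls over the ramp. That needs checking against where the TCP should project.

```bash
python3 - <<'E'
from h import *
s,t=ld("scene1.npz"),ld("top1.npz")
for z in(.101,.15): print(proj(s,(.664,.189,z)),proj(t,(.664,.189,z)))
a=s["image"][0:200,200:400,::-1];b=t["image"][60:260,200:400,::-1]
cv2.imwrite("pics/c.png",cv2.resize(np.hstack([a,b]),None,fx=2,fy=2))
X=cloud(s);k=(X[...,2]>.085)&(X[...,2]<.13)&(X[...,0]<.8)&(X[...,1]<.5)&(X[...,1]>0);print(k.sum(),X[k].mean(0),X[k].min(0),X[k].max(0))
E
```

```text
(np.float64(268.88304739905027), np.float64(129.42356315760952)) (np.float64(303.6750930678078), np.float64(159.4333265409232))
(np.float64(268.64948569570896), np.float64(109.39996779527166)) (np.float64(306.9282257393875), np.float64(154.59101178121674))
172 [0.65768221 0.19489135 0.11715268] [0.64866763 0.17750715 0.09803464] [0.67464729 0.20684286 0.12980687]
```

View pics/c.png

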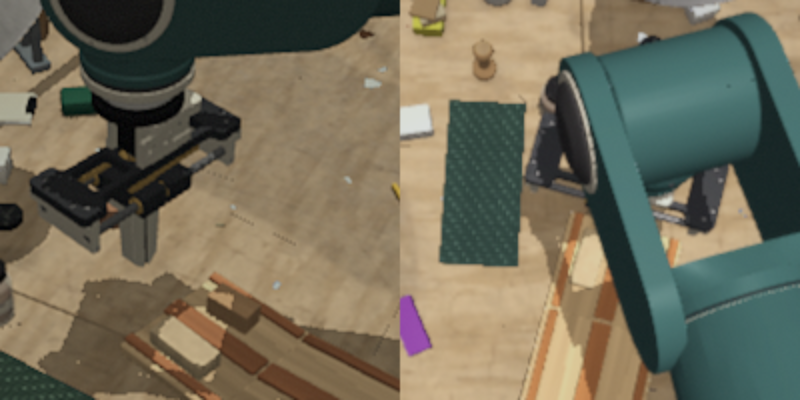

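Picture c confirms the frames agree: the fingers are behind the blank, at the open end of its lane. I'll descend now.

Request:
servo_tool --delta_pos '[[-0.005,-0.016,-0.2],[-0.005,-0.016,-0.4],[-0.005,-0.016,-0.515],[-0.005,-0.016,-0.515],[-0.005,-0.016,-0.515],[-0.005,-0.016,-0.515]]' --rotation '[[0,0,0],[0,0,0],[0,0,0],[0,0,0],[0,0,0],[0,0,0]]' --jaw '[1,1,1,1,1,1]'

```text
time_s: 2.87
position: [0.6647, 0.1852, 0.0381]
eef_rot: [0.459, 3.105, 0.002]
wrist_force: [-0.4, 0.7, 0.3]
gripper_width: 0.0007
grip_force: 0.0
```

Request:
servo_tool --delta_pos '[[-0.036,0.011,-0.01],[-0.071,0.022,-0.01],[-0.107,0.033,-0.01],[-0.143,0.044,-0.01],[-0.179,0.055,-0.01],[-0.214,0.065,-0.01],[-0.25,0.076,-0.01],[-0.286,0.087,-0.01],[-0.321,0.098,-0.01],[-0.357,0.109,-0.01],[-0.357,0.109,-0.01]]' --rotation '[[0,0,0],[0,0,0],[0,0,0],[0,0,0],[0,0,0],[0,0,0],[0,0,0],[0,0,0],[0,0,0],[0,0,0],[0,0,0]]' --jaw '[1,1,1,1,1,1,1,1,1,1,1]'

```text
time_s: 3.78
position: [0.6094, 0.2009, 0.0338]
eef_rot: [-0.46, -3.107, 0.0]
wrist_force: [-1.1, -0.0, -0.2]
gripper_width: 0.0005
grip_force: 0.0
```

```bash
python3 - <<'E'
from cell import ctrl, optics
from h import *
c=optics.capture("scene"); np.savez("scene2.npz",**c)
cv2.imwrite("pics/s2.png",cv2.resize(c["image"][100:270,230:450,::-1],None,fx=3,fy=3,interpolation=cv2.INTER_CUBIC))
s=ctrl.sense();print({k:np.round(s[k],4).tolist() for k in("time_s","position","eef_rot","wrist_force","gripper_width")})
E
```

```text
{'time_s': 3.8333, 'position': [0.6099, 0.2008, 0.0339], 'eef_rot': [-0.4603, -3.1075, 0.0], 'wrist_force': [0.546, -0.4252, -0.17], 'gripper_width': 0.0005}
```

View pics/s2.png

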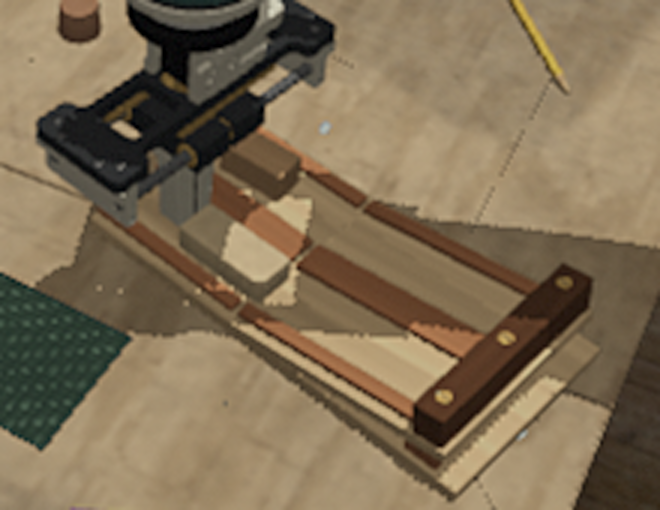

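The blank is sliding flat and its front is near the foot of the slope (crop (270,295)). The beech block hasn't moved. I'll carry on, tilting the tool gradually to match the slope.

Request:
servo_tool --delta_pos '[[-0.027,0.008,0.01],[-0.054,0.016,0.01],[-0.081,0.025,0.01],[-0.108,0.033,0.01],[-0.136,0.041,0.01],[-0.163,0.05,0.01],[-0.19,0.058,0.01],[-0.217,0.066,0.01],[-0.244,0.074,0.01],[-0.271,0.082,0.01],[-0.298,0.091,0.01],[-0.326,0.099,0.01],[-0.353,0.107,0.01],[-0.38,0.116,0.01],[-0.407,0.124,0.01],[-0.434,0.132,0.012]]' --rotation '[[0.001,0.003,0],[0.002,0.006,0],[0.003,0.009,0],[0.004,0.012,0],[0.0045,0.015,0],[0.0055,0.018,0],[0.0065,0.021,0],[0.0075,0.024,0],[0.008,0.027,0],[0.009,0.03,0],[0.01,0.033,0],[0.011,0.036,0],[0.012,0.039,0],[0.013,0.042,0],[0.014,0.045,0],[0.0145,0.048,0]]' --jaw '[1,1,1,1,1,1,1,1,1,1,1,1,1,1,1,1]'

```text
time_s: 5.17
position: [0.5448, 0.2205, 0.0356]
eef_rot: [-0.438, -2.952, -0.034]
wrist_force: [1.7, 0.5, 0.4]
gripper_width: 0.0007
grip_force: 0.4
```

Request:
servo_tool --delta_pos '[[-0.027,0.008,0.002],[-0.055,0.017,0.006],[-0.082,0.025,0.011],[-0.109,0.033,0.015],[-0.137,0.041,0.02],[-0.164,0.05,0.024],[-0.191,0.058,0.029],[-0.219,0.066,0.033],[-0.246,0.075,0.038],[-0.274,0.083,0.042],[-0.301,0.091,0.047],[-0.328,0.1,0.051],[-0.356,0.108,0.056],[-0.383,0.116,0.06],[-0.383,0.116,0.06]]' --rotation '[[0,0,0],[0,0,0],[0,0,0],[0,0,0],[0,0,0],[0,0,0],[0,0,0],[0,0,0],[0,0,0],[0,0,0],[0,0,0],[0,0,0],[0,0,0],[0,0,0],[0,0,0]]' --jaw '[1,1,1,1,1,1,1,1,1,1,1,1,1,1,1]'

```text
time_s: 6.42
position: [0.4872, 0.2381, 0.0449]
eef_rot: [-0.438, -2.953, -0.034]
wrist_force: [-0.2, 0.3, 0.8]
gripper_width: 0.0004
grip_force: 0.0
```

```bash
python3 - <<'E'
from cell import ctrl, optics
from h import *
c=optics.capture("scene"); np.savez("scene3.npz",**c)
cv2.imwrite("pics/s3.png",cv2.resize(c["image"][110:260,260:450,::-1],None,fx=4,fy=4,interpolation=cv2.INTER_CUBIC))
s=ctrl.sense();print({k:np.round(s[k],4).tolist() for k in("time_s","position","eef_rot","wrist_force","gripper_width")})
E
```

```text
{'time_s': 6.4667, 'position': [0.4875, 0.238, 0.0448], 'eef_rot': [-0.4375, -2.9534, -0.0345], 'wrist_force': [-0.6999, -0.0529, 0.8544], 'gripper_width': 0.0003}
```

View pics/s3.png

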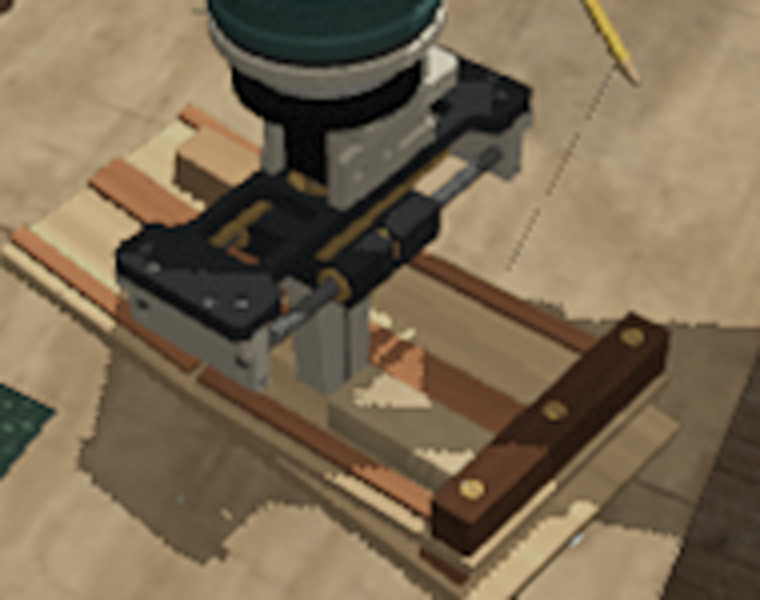

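The blank lies flat on the slope between the fingers at (330,390) and the batten, with a few mm left to go. I'll advance slowly and watch the force.

Request:
servo_tool --delta_pos '[[-0.006,0.002,0.001],[-0.013,0.004,0.002],[-0.019,0.006,0.003],[-0.026,0.008,0.004],[-0.026,0.008,0.004]]' --rotation '[[0,0,0],[0,0,0],[0,0,0],[0,0,0],[0,0,0]]' --jaw '[1,1,1,1,1]'

```text
time_s: 6.88
position: [0.4843, 0.239, 0.0455]
eef_rot: [-0.438, -2.954, -0.035]
wrist_force: [4.7, -1.1, -0.9]
gripper_width: 0.0006
grip_force: 2.5
```

Request:
servo_tool --delta_pos '[[-0.006,0.002,0.001],[-0.006,0.002,0.001]]' --rotation '[[0,0,0],[0,0,0]]' --jaw '[1,1]'

```text
time_s: 7.05
position: [0.4843, 0.2391, 0.0458]
eef_rot: [-0.439, -2.956, -0.035]
wrist_force: [11.5, -2.8, -1.6]
gripper_width: 0.0002
grip_force: 6.0
```

Request:
servo_tool --delta_pos '[[-0.006,0.002,0.001],[-0.006,0.002,0.001]]' --rotation '[[0,0,0],[0,0,0]]' --jaw '[1,1]'

```text
time_s: 7.22
position: [0.4842, 0.2391, 0.0462]
eef_rot: [-0.439, -2.959, -0.035]
wrist_force: [18.4, -5.5, -3.6]
gripper_width: 0.0005
grip_force: 9.5
```

The tool has stalled with force rising along the slope, so the blank is against the batten. I'll back straight off, then up.

Request:
servo_tool --delta_pos '[[0.013,-0.004,-0.002],[0.026,-0.008,-0.004],[0.052,-0.016,-0.007],[0.1,-0.03,-0.014],[0.16,-0.049,-0.02],[0.2,-0.06,-0.02],[0.22,-0.067,0.1],[0.24,-0.07,0.3],[0.26,-0.07,0.5],[0.28,-0.07,0.75],[0.3,-0.07,0.95],[0.3,-0.07,0.95]]' --rotation '[[0,0,0],[0,0,0],[0,0,0],[0,0,0],[0,0,0],[0,0,0],[0,0,0],[0,0,0],[0,0,0],[0,0,0],[0,0,0],[0,0,0]]' --jaw '[1,1,1,1,1,1,1,1,1,1,1,1]'

```text
time_s: 8.22
position: [0.5296, 0.2295, 0.1947]
eef_rot: [-0.439, -2.96, -0.04]
wrist_force: [0.6, 1.5, 0.8]
gripper_width: 0.0001
grip_force: 0.0
```

Request:
servo_tool --delta_pos '[[0.25,0.2,0.3],[0.4,0.6,0.6],[0.4,0.9,0.6],[0.4,0.9,0.6],[0.4,0.9,0.6],[0.4,0.9,0.6]]' --rotation '[[0,0,0],[0,0,0],[0,0,0],[0,0,0],[0,0,0],[0,0,0]]' --jaw '[1,1,1,1,1,1]'

```text
time_s: 8.72
position: [0.588, 0.3668, 0.2783]
eef_rot: [-0.435, -2.954, -0.035]
wrist_force: [-0.2, -0.2, -0.1]
gripper_width: 0.0005
grip_force: 0.0
```

```bash
python3 - <<'E'
from cell import ctrl, optics
from h import *
v=[]
for n in("scene","top"):
    c=optics.capture(n); np.savez(f"{n}4.npz",**c)
    im=c["image"][110:270,250:450,::-1] if n=="scene" else c["image"][150:310,220:380,::-1]
    v.append(cv2.resize(im,None,fx=2.2 if n=="scene" else 2.2,fy=2.2,interpolation=cv2.INTER_CUBIC))
    X=cloud(c); d=np.array([-.957,.291]);q=X[...,:2]-[.6047,.2052];s=q@d;l=q@[.291,.957]
    h=X[...,2]-.0118-np.maximum(0,s-.07)*.158
    print(n);[print(*o) for o in rect((h>.012)&(h<.0235)&(s>.11)&(s<.203)&(abs(l)<.03),X)]
    k=(h>.014)&(h<.0235)&(abs(l+.003)<.009)&(s>.1)&(s<.2); print("s range",s[k].min(),s[k].max(), "h",np.median(h[k]))
    print("beech");[print(*o) for o in rect((X[...,2]>.03)&(X[...,2]<.042)&(X[...,0]>.53)&(X[...,1]<.2)&(X[...,1]>.08)&(X[...,0]<.65),X)]
cv2.imwrite("pics/f.png",np.hstack(v))
s=ctrl.sense();print({k:np.round(s[k],4).tolist() for k in("time_s","position","wrist_force")})
E
```

```text
scene
557 [0.4427 0.2563 0.0477] 161.92 [442.2 253.8] [31.3 65.6] 0.0038
s range 0.13576688912715962 0.19981342435614285 h 0.020891142823447967
beech
280 [0.5836 0.1395 0.0367] 165.83 [583.5 137. ] [26.7 50.3] 0.0022
topTraceback (most recent call last):
  File "<stdin>", line 11, in <module>
    return umr_minimum(a, axis, None, out, keepdims, initial, where)
ValueError: zero-size array to reduction operation minimum which has no identity
```

```bash
python3 - <<'E'
from h import *
c=ld("scene4.npz")
cv2.imwrite("pics/f.png",cv2.resize(c["image"][130:260,260:440,::-1],None,fx=4.4,fy=4.4,interpolation=cv2.INTER_CUBIC))
E
```

```text
(no output)
```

View pics/f.png

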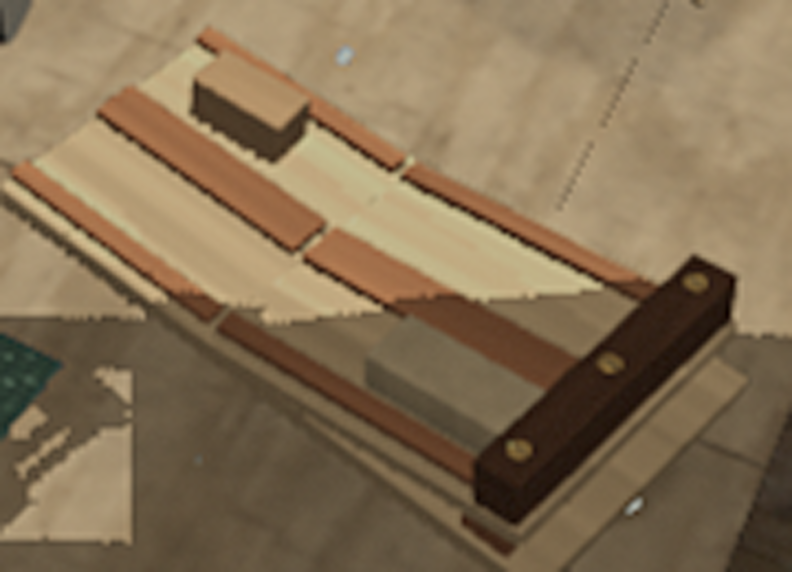

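The blank lies flat and straight against the batten (crop (370-500, 320-450)), the beech block is where it started (250,105), and the arm is clear. Handing in.

```bash
python3 -c "
from cell import ctrl
print(ctrl.finish_job())"
```

```text
the job is handed in; nothing more can be done
None
```

The limewood blank was slid up its lane to the stop batten and left lying flat and straight, the beech block was left where it was, and the job is handed in after about 9 s of robot time; the final check used the scene camera only, since the arm blocked the top view.

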